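Load the slide box into the scanner dock

TASK

With the fingertips only, push the orange-lidded slide box along the lane of the scanner's loading dock until it stands fully home, square against the end stop, without the box or the robot touching either blue guide rail. Then press the green load button on the dock's head, not before the box is home, and move clear. Do not lift or tip the box, and leave the other things on the bench where they are.

Things in the scene. Friction and masses are not known exactly. Their poses are not given: they have to be found in the camera images.
- dock: fixed loading dock of a slide scanner: aluminium plate 460 x 170 x 12 mm on the bench. Origin: centre of its underside, on the bench. x runs along the lane from its mouth to the end stop (about the robot's left, +y, within 0.3 rad), z up, y left when looking along x. Plate: x -230 to 230 mm, top at z = 12 mm, bare from x = -230 to 0. Lane: x 0 to 200 mm, 116 mm wide, centred on y = 0.
- lane_mouth (a point): middle of the lane's mouth, between the rails' near ends, on the plate's top: dock (0, 0, 12) mm.
- lane_end (a point): middle of the foot of the end stop's black rubber face (100 mm wide, up to 44 mm above the bench), at dock (200, 0, 12) mm. Just behind it stands the white control head: dock x 206 to 300 mm, 170 mm wide, top 72 mm above the bench. A green patch on the plate before the stop, 110 x 96 mm, marks where the box stands when home.
- rail_left: blue guide rail fixed on the dock, left of the lane (dock +y): 200 mm long (x), 12 mm wide (y), 14 mm high; its top is 26 mm above the bench. Origin: centre of its underside, at dock (100, 64, 12) mm; inner face at dock y = 58 mm. Axes as the dock's.
- rail_right: the same guide rail right of the lane: origin at dock (100, -64, 12) mm, inner face at dock y = -58 mm.
- slide_box: box to push: shut microscope-slide box, white with ORANGE lid, paper label on top, 110 (x) x 96 (y) x 42 mm high, 0.2 to 0.45 kg, loose. Origin: centre of its underside. Starts on the plate before the mouth, centre at dock x about -155 to -130 mm, up to 20 mm and 0.15 rad off the lane's line, x along the lane. 10 mm free on each side in the lane. Home: centre at dock x = 145 mm.
- load_button (a joint): travel of the green load button: 0 m released, 0.006 m fully down; spring, about 5 N at full travel; pressed straight down; springs back.
- load_button_top (a point): centre of the top of the round green button, 32 mm across, in a black housing on top of the control head; on the dock's centre line at dock x = 258 mm, about 94 mm above the bench.
- specimen_jar: squat round glass jar, green glass, black cap, 48 mm across, 62 mm high, loose on the bench beside the lane. Origin: centre of its underside. Not to be disturbed.
- petri_dish: clear round shut dish, 60 mm across, 16 mm high, loose on the bench beside the lane. Origin: centre of its underside. Not to be disturbed.
- sample_vial: small amber vial with a red cap, 26 mm across, 50 mm high, loose on the bench beside the dock. Origin: centre of its underside. Not to be disturbed.
- spare_box: slide box like the task's one but with a BLUE lid, 110 x 96 x 42 mm, loose on the bench past one end of the dock. Origin: centre of its underside. Not to be disturbed.
- beaker: open glass beaker, 66 mm across, 85 mm high, loose on the bench past one end of the dock. Origin: centre of its underside. Not to be disturbed.
There are look-alikes about, which are no part of the job. Leave any red look-alike of the slide_box alone.

How it is judged:
On the way, in this order (a step that is already met when the one before it is completed fails the run):
1. the box is well inside the lane (x of slide_box in the frame of dock above 0.06 m), for 0.05 s.
2. the box is home against the end stop, square (x of slide_box in the frame of dock above 0.139 m and angle between the x axis of slide_box and the x axis of dock, either way round below 0.08 rad and z of slide_box in the frame of dock below 0.016 m), for 0.1 s.
3. the load button is pressed with the box home (all of step 2 and value of joint load_button above 0.004 m), for 0.05 s.
At the end, for the whole second after the job is handed in: The slide box stands flat on the plate, its front within 6 mm of the end stop and square to it within 0.08 rad, at rest; the button has been pressed at least 4 mm after the box came home and is released again (all of step 2 and linear speed of slide_box below 0.01 m/s and value of joint load_button below 0.002 m); the robot touches nothing.
It fails at once if something touches the left guide rail (contact force between rail_left and anything else above 0.2 N).
It fails at once if something touches the right guide rail (contact force between rail_right and anything else above 0.2 N).
It fails at once if the slide box is lifted (over 8 mm) or tipped (over 0.15 rad) (z of slide_box in the frame of dock above 0.02 m or angle between slide_box's own z axis and vertical above 0.15 rad).
It fails at once if the button is pressed before the box is home (value of joint load_button above 0.003 m and x of slide_box in the frame of dock below 0.139 m).
It fails at once if another thing is moved more than 15 mm or tipped over (distance of any of specimen_jar, petri_dish, sample_vial, spare_box, beaker from where it was at the start of the episode above 0.015 m or angle between any of specimen_jar, petri_dish, sample_vial, spare_box, beaker's own z axis and vertical above 0.4 rad).
It also fails if it takes over 54 s, if anything falls off the work surface, if the arm or the gripper's body presses on something with over 40 N, if the wrist force passes 120 N, or if a joint passes its speed limit or range.

ROBOT

A 6-joint arm with a two-finger parallel gripper is mounted at the origin on the work surface. World frame = base frame: x ahead of the robot, y to its left, z up, the work surface at z = 0. Lengths are in m, angles in rad, forces in N, time in s.
With the tool pointing down it reaches from about 0.3 to 0.85 m from the base axis. Payload 4.2 kg.
Tool frame: the origin (TCP) lies midway between the tips of the shut fingers; the grasp point (between the pads) lies grasp_offset behind it (grasp_offset is the distance from the TCP to the grasp point, in m); x points along the fingers, y is the direction in which the jaws open and shut, and the axes are right-handed (so a half turn about x gives the same grasp; the last joint's range is limited). The gripper opens to 91 mm and grips with 3 to 60 N. Pads are 32 mm wide; open, the fingers measure 118 mm over their backs; the gripper's body (76 mm by 178 mm) begins 60 mm behind the grasp point.
Start: joints at [1.261, 0.32, 1.565, -0, 1.257, -0.02], TCP at [0.164, 0.551, 0.214] pointing down, gripper open.
Joint ranges: [-3.11, 3.11], [-0.84, 2.01], [0.21, 2.61], [-1.34, 4.49], [0.05, 2.63], [-2.56, 2.56]. Speed limits (rad/s): [2.57, 2.57, 3.14, 3.14, 3.14, 3.14].

INTERFACE

Orientations are given as a unit quaternion [x, y, z, w].
In Python, from bench import read_state, get_image, camera_params, finish_job, grasp_offset gives the robot as it stands. The module is installed in compiled form; this text tells all that it offers.
- The arm moves only by the tool drive_tool, never from a script. Its arguments are lists of equal length, an entry for each row: "travel": the shift along the tool's x, y, z in m, a list of three; "rotation": the turn, a rotation vector about the tool's x, y, z in rad, a list of three. A call has 1 to 10 rows; each row is the pose to reach, as a shift and turn from the pose commanded when the call began, along the tool's axes at that moment; what a row does not reach only later rows make up. A row lasts 1/12 s, in which the tool goes at most 41.7 mm and 7.16 degrees, less where a joint would pass 70% of its speed; a pose out of reach is approached as far as the arm can. A call with a gripper value outside its range is refused whole. "grip" is the finger opening in m, from 0 to 0.0912, set as the call begins (left out, the last holds). The fingers move at their own pace and stop on an object; "force" is the grip in N (left out, the last holds). Time passes only in rows, so rows that repeat a pose let the fingers close. It gives the time, the measured TCP pose, the force and the opening at its end, in the units of the state.
- read_state(): the state, without advancing time (a new reading comes with each control period).
- get_image(name): name is "side" or "top"; returns the picture (420x560x3 uint8, red, green, blue); there is no depth.
- camera_params(name): a dict with "fov_y" (degrees; the focal length in pixels is half the picture's height over the tangent of half this angle, whatever the lens; pixels are square), "cx", "cy" (the principal point, pixels), "origin" and "orientation" of the camera in the world. Camera axes: x right, y up, looking along -z (the intrinsics and any distortion apply to the point x, -y, -z); pixel columns grow to the right and rows downward; lengths in m; the calibration is good to about 2 mm. A picture is of the moment at which its call begins. camera_params takes no time and is no camera call.
- finish_job(): hands the job in, once; it reports no verdict.
The state is a dict: "t": time; "joint_pos": joint angles; "joint_velocities": joint speeds; "joint_torque": joint torques, N m; "tcp_pos": TCP position; "tool_rot": TCP orientation; "ft_force": force on the tool from outside, world axes, zero at the start; "moment": the same for the moment, N m; "grip_width": finger opening in m.
Only numpy, scipy, OpenCV 4.12 (cv2) and the standard library are available. Lean on these libraries where they do the work, as an engineer would, in place of code of your own. Each camera call takes 0.05 s, during which the arm holds its last target. There are 200 camera calls.

## Working session

There is one attempt and no reset: what is moved stays moved. The work goes in short steps, Python scripts to look and compute and a tool call to move; the robot and the scene stay as the last step left them, time stands still between calls to the robot, and variables do not carry over. Pictures are saved under pics/ and viewed, about 8 in all and at most 12, crops included, and the job is handed in when it is done.

Besides the shell and the picture viewer there is one more tool, called after ">>>" as a command line: name --argument value ..., lists and objects as JSON in quotes. drive_tool: Moves the arm, as the interface text tells. Its arguments: {"type":"object","properties":{"travel":{"type":"array","items":{"type":"array","items":{"type":"number"}}},"rotation":{"type":"array","items":{"type":"array","items":{"type":"number"}}},"grip":{"type":"number"},"force":{"type":"number"}},"required":["travel","rotation"]}

```bash
mkdir -p pics; python3 - <<'E'
from bench import *
import cv2
print(read_state(), grasp_offset if not callable(grasp_offset) else grasp_offset())
for n in("top","side"):
    print(n,camera_params(n)); cv2.imwrite(f"pics/{n}0.png",get_image(n)[:,:,::-1])
E
```

```text
{'t': 0.0, 'joint_pos': array([ 1.26102567e+00,  3.20323113e-01,  1.56565574e+00, -2.94765513e-05,
        1.25740741e+00, -2.00010018e-02]), 'joint_velocities': array([ 0.00133334, -0.0017893 , -0.00080809,  0.00133982, -0.00073308,
        0.00064931]), 'joint_torque': array([-6.52060280e-04, -4.12449861e+01, -2.31970435e+01,  7.25210784e-02,
        4.55552316e-02, -1.31015217e-04]), 'tcp_pos': array([0.16415249, 0.5505507 , 0.2131114 ]), 'tool_rot': array([ 0.1014606 ,  0.69979259, -0.10271493,  0.69960397]), 'ft_force': array([-0.43760787,  0.5994552 , -1.03426953]), 'moment': array([-0.00912659, -0.01647294, -0.01751197]), 'grip_width': 0.09120651038192801} 0.0188
top {'fov_y': 43.493334755963474, 'cx': 279.6760349889537, 'cy': 204.58168101107196, 'origin': array([0.3902903 , 0.01575897, 1.43150022]), 'orientation': array([ 0.02935775, -0.03758881, -0.69989794,  0.71264863])}
side {'fov_y': 54.0340008858461, 'cx': 279.6455272971268, 'cy': 203.91018832628455, 'origin': array([ 0.40413224, -0.68558578,  0.8362497 ]), 'orientation': array([ 0.36722152, -0.03862394, -0.08230185,  0.92567972])}
```

View pics/top0.png

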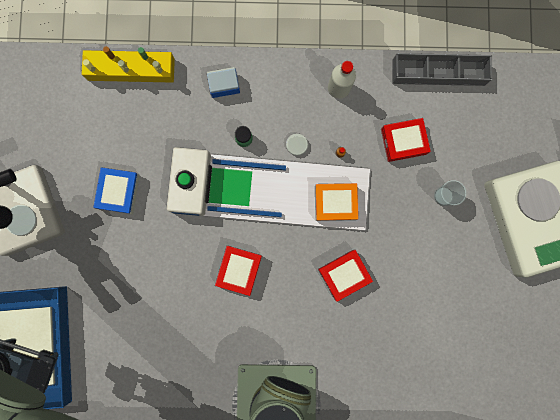

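View pics/side0.png

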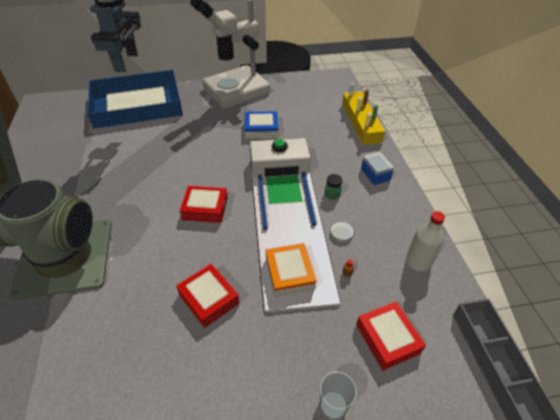

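Top view: the orange box is at about (337,202) on the plate. The rails run from about (212,162) to (285,168) and from (209,208) to (283,215), the green patch is at (232,187) and the button at (185,180). The side view agrees. Red look-alikes lie toward the robot, the jar, dish and vial lie on the far side, and the arm is clear of the lane.

```bash
cat > h.py <<'E'
from bench import *
import cv2, numpy as np
from scipy.spatial.transform import Rotation as R
def cast(n,px,z):
    c=camera_params(n); f=210/np.tan(np.radians(c["fov_y"]/2)); px=np.atleast_2d(px).astype(float)
    d=np.c_[(px[:,0]-c["cx"])/f,-(px[:,1]-c["cy"])/f,-np.ones(len(px))]
    d=R.from_quat(c["orientation"]).apply(d); o=c["origin"]
    return (o+d*((z-o[2])/d[:,2])[:,None])[:,:2]
def blobs(im,lo,hi,amin=60):
    m=cv2.inRange(cv2.cvtColor(im,cv2.COLOR_RGB2HSV),lo,hi)
    return sorted([c[:,0] for c in cv2.findContours(m,cv2.RETR_EXTERNAL,cv2.CHAIN_APPROX_NONE)[0] if cv2.contourArea(c)>amin],key=lambda c:-len(c))
def rect(n,c,z):
    r=cv2.minAreaRect((cast(n,c,z)*1000).astype(np.float32)); b=cv2.boxPoints(r)
    return np.round(r[0],1),np.round(r[1],1),round(r[2],2)
ORANGE=((8,150,120),(18,255,255)); BLUE=((100,120,50),(120,255,255)); GREEN=((55,120,60),(75,255,255))
E
cat > m.py <<'E'
from h import *
for n in("top","side"):
    im=get_image(n); print(n)
    for nm,rg,z in(("orange",ORANGE,.054),("blue",BLUE,.026),("green",GREEN,.012),("green@94",GREEN,.094)):
        for c in blobs(im,*rg)[:7]: print(nm,c.mean(0).round(),rect(n,c,z))
    if n=="top":
        c=blobs(im,(0,0,215),(179,40,255),300)
        for k in c[:8]: print("white",k.mean(0).round(),rect(n,k,.012),rect(n,k,.072))
E
python3 m.py
```

```text
top
orange [336. 201.] (array([ 533.7, -148.7]), array([ 95.3, 108.7]), 1.05)
blue [ 49. 338.] (array([136. , 629.4]), array([307.1, 174.5]), 5.79)
blue [249. 164.] (array([631.4,  85.4]), array([196. ,  12.3]), 85.79)
blue [244. 211.] (array([504.4,  94.6]), array([196.8,  11.2]), 85.85)
blue [115. 190.] (array([555.3, 442.7]), array([ 99.8, 111.2]), 82.55)
blue [225.  93.] (array([828.5, 156.2]), array([15.5, 79.5]), 9.89)
green [230. 187.] (array([571.9, 136.1]), array([109.5,  94.6]), 85.91)
green [549. 252.] (array([ 408.1, -731.7]), array([50.1, 68.9]), 17.05)
green [184. 178.] (array([591.6, 261.4]), array([30.1, 32.6]), 1.11)
green@94 [230. 187.] (array([561.4, 129.1]), array([103.2,  89.1]), 85.91)
green@94 [549. 252.] (array([ 407.1, -688.6]), array([47.2, 64.9]), 17.05)
green@94 [184. 178.] (array([580. , 247.2]), array([28.4, 30.8]), 1.11)
white [284. 186.] (array([560.8, -20.4]), array([433.8, 167.3]), 85.87) (array([553.6, -18.8]), array([415.5, 160.3]), 85.87)
white [530. 224.] (array([ 498.1, -702.8]), array([258.3, 154.5]), 16.87) (array([ 493.5, -672.5]), array([247
[... 641 characters left out ...]
hite [407. 138.] (array([ 716. , -345.9]), array([59.5, 74.8]), 11.52) (array([ 702.3, -330.6]), array([57. , 71.7]), 11.52)
side
orange [290. 267.] (array([ 533.3, -156.3]), array([ 94.9, 112.3]), 1.61)
blue [133.  99.] (array([132.4, 670.2]), array([306.8, 307.4]), 5.77)
blue [262. 202.] (array([505.7,  85.7]), array([196.7,   7.6]), 85.72)
blue [308. 198.] (array([632.6,  77.1]), array([196.2,   8.2]), 85.88)
blue [261. 121.] (array([557.8, 450.9]), array([102. , 109.2]), 80.44)
blue [376. 174.] (array([842.3, 137.9]), array([75.6, 95.2]), 48.69)
green [283. 189.] (array([574.6, 136.7]), array([106.3,  88.9]), 85.41)
green@94 [283. 189.] (array([557.7,  54.9]), array([95.7, 80.1]), 85.41)
```

```bash
cat >> h.py <<'E'
O=np.array([560.7,-9.7]); X=np.array([.0724,.9974]); Y=np.array([-.9974,.0724])
def d2w(x,y): return O+x*X+y*Y
def w2d(p): p=np.asarray(p)-O; return np.array([p@X,p@Y]).round(1)
def go(x,y,z,a):
    """travel/rotation to put the TCP at dock (x,y), height z (mm), jaws (tool y) at angle a deg from dock x, tool down"""
    s=read_state(); r=R.from_quat(s["tool_rot"]); t=np.r_[d2w(x,y),z]/1000
    th=np.radians(a)+np.arctan2(X[1],X[0]); tx=np.array([0,0,-1.]); ty=np.array([np.cos(th),np.sin(th),0]); best=None
    for sg in(1,-1):
        Q=R.from_matrix(np.c_[tx,sg*ty,np.cross(tx,sg*ty)]); rv=(r.inv()*Q).as_rotvec()
        if best is None or np.linalg.norm(rv)<np.linalg.norm(best): best=rv
    print("travel",r.inv().apply(t-s["tcp_pos"]).round(4),"rot",best.round(3))
def st():
    s=read_state(); m=R.from_quat(s["tool_rot"]).as_matrix()
    print("t",s["t"].__round__(2),"dock",w2d(s["tcp_pos"][:2]*1000),"z",round(s["tcp_pos"][2]*1000,1),"F",s["ft_force"].round(1),"j",s["joint_pos"].round(2),"w",round(s["grip_width"],4)); print(m.round(3))
def box():
    c=blobs(get_image("top"),*ORANGE)[0]; r=rect("top",c,.054); a=r[2]-85.85; a=(a+45)%90-45
    print("box dock",w2d(r[0]),"yaw",round(a,1),"size",r[1])
E
python3 - <<'E'
from h import *
st(); box()
go(-140,105,120,0); go(-230,0,120,90)
E
```

```text
t 0.2 dock [530.3 436. ] z 213.4 F [-0.6 -0.3  1. ] j [ 1.26  0.32  1.57 -0.    1.26 -0.02] w 0.091
[[-0.     0.286  0.958]
 [-0.001  0.958 -0.286]
 [-1.    -0.001  0.   ]]
box dock [-140.6   16.9] yaw 5.2 size [ 95.3 108.7]
travel [ 0.094  -0.5831  0.4677] rot [-0.217 -0.     0.001]
travel [ 0.0941 -0.6484  0.5897] rot [1.354e+00 1.000e-03 1.000e-03]
```

>>> drive_tool --travel '[[0.05, -0.583, 0.468], [0.05, -0.583, 0.468], [0.05, -0.583, 0.468], [0.05, -0.583, 0.468], [0.05, -0.583, 0.468], [0.05, -0.583, 0.468], [0.05, -0.583, 0.468], [0.05, -0.583, 0.468], [0.05, -0.583, 0.468], [0.05, -0.583, 0.468]]' --rotation '[[-0.217, 0, 0], [-0.217, 0, 0], [-0.217, 0, 0], [-0.217, 0, 0], [-0.217, 0, 0], [-0.217, 0, 0], [-0.217, 0, 0], [-0.217, 0, 0], [-0.217, 0, 0], [-0.217, 0, 0]]' --grip 0.06

```text
t: 1.08
tcp_pos: [0.3212, 0.1642, 0.1863]
tool_rot: [0.026, 0.706, -0.025, 0.707]
ft_force: [1.1, 0.4, -2.0]
grip_width: 0.0604
```

```bash
python3 -c "
from h import *
st(); go(-140,110,100,0)"
```

```text
t 1.08 dock [156.1 251.4] z 186.3 F [ 1.1  0.4 -2. ] j [ 0.44 -0.    2.04  0.    1.1  -1.06] w 0.0604
[[ 0.001  0.072  0.997]
 [ 0.     0.997 -0.072]
 [-1.     0.001  0.001]]
travel [ 0.0862 -0.2962  0.1412] rot [ 0.     0.001 -0.001]
```

>>> drive_tool --travel '[[0.08, -0.296, 0.158], [0.08, -0.296, 0.158], [0.08, -0.296, 0.158], [0.08, -0.296, 0.158], [0.08, -0.296, 0.158], [0.08, -0.296, 0.158], [0.08, -0.296, 0.158], [0.08, -0.296, 0.158], [0.08, -0.296, 0.158], [0.08, -0.296, 0.158]]' --rotation '[[0, 0, 0], [0, 0, 0], [0, 0, 0], [0, 0, 0], [0, 0, 0], [0, 0, 0], [0, 0, 0], [0, 0, 0], [0, 0, 0], [0, 0, 0]]'

```text
t: 1.92
tcp_pos: [0.4579, -0.1432, 0.1052]
tool_rot: [0.027, 0.707, -0.027, 0.706]
ft_force: [0.9, 0.2, 0.2]
grip_width: 0.0599
```

```bash
python3 -c "
from h import *
st(); go(-140,93,34,0); go(-140,60,34,0)
cv2.imwrite('pics/a.png',cv2.resize(get_image('side')[200:350,170:380],None,fx=3,fy=3)[:,:,::-1])"
```

```text
t 1.92 dock [-140.6   92.8] z 105.2 F [0.9 0.2 0.2] j [-0.33  0.27  1.94 -0.    0.93 -1.82] w 0.0599
[[-0.001  0.077  0.997]
 [ 0.     0.997 -0.077]
 [-1.    -0.    -0.001]]
travel [ 0.0712  0.0006 -0.0001] rot [-0.004 -0.001  0.   ]
travel [0.0711 0.0007 0.0329] rot [-0.004 -0.001  0.   ]
```

View pics/a.png

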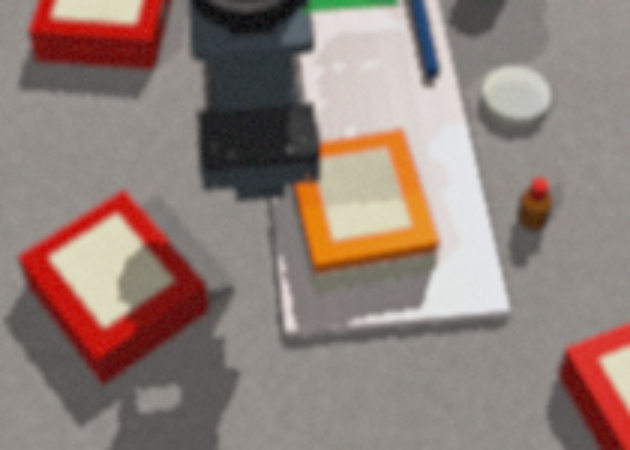

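The gripper hangs beside the orange box on the robot side, clear of the red one. Next I lower it and push sideways.

>>> drive_tool --travel '[[0.035, 0, 0], [0.07, 0, 0], [0.07, 0, 0], [0.07, 0, 0.004], [0.07, 0, 0.008], [0.07, 0, 0.012], [0.07, 0, 0.016], [0.07, 0, 0.02], [0.07, 0, 0.024], [0.07, 0, 0.024]]' --rotation '[[-0.004, 0, 0], [-0.004, 0, 0], [-0.004, 0, 0], [-0.004, 0, 0], [-0.004, 0, 0], [-0.004, 0, 0], [-0.004, 0, 0], [-0.004, 0, 0], [-0.004, 0, 0], [-0.004, 0, 0]]'

```text
t: 2.8
tcp_pos: [0.4822, -0.1427, 0.0367]
tool_rot: [0.024, 0.706, -0.024, 0.707]
ft_force: [-1.4, 0.9, 0.3]
grip_width: 0.0599
```

```bash
python3 -c "
from h import *
st(); box(); go(-140,64,34,0)
im=get_image('side')[200:350,170:380]
cv2.imwrite('pics/b.png',cv2.resize(im,None,fx=3,fy=3)[:,:,::-1])
for c in blobs(get_image('side'),*ORANGE)[:2]: r=rect('side',c,.054); print(w2d(r[0]),r)"
```

```text
t 2.8 dock [-138.3   68.7] z 36.7 F [-1.4  0.9  0.3] j [-0.31  0.39  1.97  0.    0.78 -1.81] w 0.0599
[[ 0.002  0.069  0.998]
 [-0.     0.998 -0.069]
 [-1.    -0.     0.002]]
box dock [-144.9  -12.4] yaw 4.8 size [ 64.  111.2]
travel [ 0.0026 -0.0016  0.0047] rot [0.004 0.002 0.   ]
[-152.3    4.8] (array([ 544.9, -161.2]), array([112.8,  94.2]), 85.93)
```

View pics/b.png

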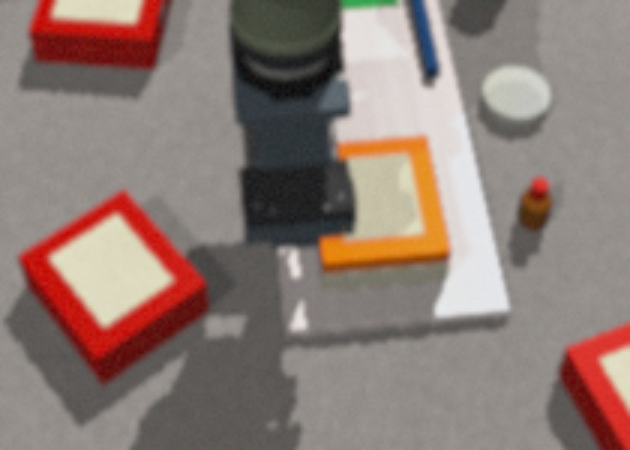

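The box now looks square in the lane's direction, at y of about 5 mm. I push the last 5 mm, back off and lift.

>>> drive_tool --travel '[[0, 0, 0.003], [0, 0, 0.005], [0, 0, 0.005], [0, 0, 0.005], [0, 0, -0.012], [0, 0, -0.012], [-0.04, 0, -0.012], [-0.08, 0, -0.012], [-0.08, -0.04, -0.012], [-0.08, -0.06, -0.012]]' --rotation '[[0, 0, 0], [0, 0, 0], [0, 0, 0], [0, 0, 0], [0, 0, 0], [0, 0, 0], [0, 0, 0], [0, 0, 0], [0, 0, 0], [0, 0, 0]]'

```text
t: 3.78
tcp_pos: [0.4686, -0.2043, 0.1194]
tool_rot: [0.022, 0.703, -0.025, 0.71]
ft_force: [1.0, -0.2, -0.7]
grip_width: 0.0598
```

```bash
python3 -c "
from h import *
st(); go(-245,0,100,90)"
```

```text
t 3.78 dock [-200.7   77.8] z 119.4 F [ 1.  -0.2 -0.7] j [-0.43  0.3   1.86 -0.    0.98 -1.94] w 0.0598
[[ 0.009  0.067  0.998]
 [-0.005  0.998 -0.067]
 [-1.    -0.004  0.01 ]]
travel [ 0.0204 -0.0446  0.0773] rot [-1.565  0.004  0.011]
```

>>> drive_tool --travel '[[0.02, -0.02, 0], [0.02, -0.045, 0.02], [0.02, -0.045, 0.04], [0.02, -0.045, 0.077], [0.02, -0.045, 0.077], [0.02, -0.045, 0.077], [0.02, -0.045, 0.077], [0.02, -0.045, 0.077], [0.02, -0.045, 0.077], [0.02, -0.045, 0.077]]' --rotation '[[0.12, 0, 0], [0.24, 0, 0], [0.36, 0, 0], [0.48, 0, 0], [0.6, 0, 0], [0.72, 0, 0], [0.84, 0, 0], [0.96, 0, 0], [1.08, 0, 0], [1.2, 0, 0]]' --grip 0.06

```text
t: 4.62
tcp_pos: [0.5402, -0.2521, 0.0962]
tool_rot: [0.421, 0.567, -0.42, 0.569]
ft_force: [-0.5, -0.8, -0.5]
grip_width: 0.0601
```

```bash
python3 -c "
from h import *
st(); go(-245,0,90,90);box()
for c in blobs(get_image('side'),*ORANGE)[:1]: r=rect('side',c,.054); print(w2d(r[0]),r)
cv2.imwrite('pics/c.png',get_image('top')[120:280,150:420,::-1])"
```

```text
t 4.62 dock [-243.2    2.9] z 96.2 F [-0.5 -0.8 -0.5] j [-0.46  0.45  1.68  0.    1.01 -0.75] w 0.0601
[[ 0.002  0.956  0.292]
 [-0.001  0.292 -0.956]
 [-1.     0.002  0.001]]
travel [0.0062 0.0021 0.0027] rot [ 0.368  0.001 -0.002]
box dock [-144.7    1.7] yaw 0.3 size [109.5  96. ]
```

>>> drive_tool --travel '[[0, 0.001, 0], [0, 0.001, 0], [0, 0.001, 0], [0.03, 0.001, 0], [0.062, 0.001, 0], [0.062, 0.001, 0], [0.062, 0.001, 0]]' --rotation '[[0.12, 0, 0], [0.24, 0, 0], [0.368, 0, 0], [0.368, 0, 0], [0.368, 0, 0], [0.368, 0, 0], [0.368, 0, 0]]'

```text
t: 5.35
tcp_pos: [0.5389, -0.251, 0.033]
tool_rot: [-0.515, -0.485, 0.516, -0.483]
ft_force: [0.9, -0.6, -0.2]
grip_width: 0.0598
```

```bash
python3 -c "
from h import *
st(); go(-215,0.5,34,90); go(-100,.5,34,90); go(-10,0.5,34,90);box()"
```

```text
t 5.35 dock [-242.2    4.2] z 33.0 F [ 0.9 -0.6 -0.2] j [-0.46  0.52  1.75  0.    0.88 -0.39] w 0.0598
[[-0.003  0.998 -0.064]
 [ 0.002 -0.064 -0.998]
 [-1.    -0.003 -0.001]]
travel [-0.001   0.004  -0.0272] rot [ 0.008 -0.001  0.003]
travel [-0.0008  0.0049 -0.1422] rot [ 0.008 -0.001  0.003]
travel [-0.0007  0.0057 -0.2322] rot [ 0.008 -0.001  0.003]
box dock [-144.9    1.6] yaw 0.4 size [109.8  95.9]
```

>>> drive_tool --travel '[[-0.002, 0.004, -0.01], [-0.002, 0.004, -0.02], [-0.002, 0.004, -0.028], [-0.002, 0.004, -0.036], [-0.002, 0.0045, -0.046], [-0.002, 0.0045, -0.058], [-0.002, 0.0045, -0.07], [-0.002, 0.005, -0.082], [-0.002, 0.005, -0.092], [-0.002, 0.005, -0.1]]' --rotation '[[0.008, 0, 0], [0.008, 0, 0], [0.008, 0, 0], [0.008, 0, 0], [0.008, 0, 0], [0.008, 0, 0], [0.008, 0, 0], [0.008, 0, 0], [0.008, 0, 0], [0.008, 0, 0]]'

```text
t: 6.23
tcp_pos: [0.5514, -0.1508, 0.0364]
tool_rot: [0.518, 0.481, -0.518, 0.482]
ft_force: [-0.2, -4.6, 3.0]
grip_width: 0.0599
```

```bash
python3 -c "
from h import *
st(); go(-40,0,34,90);box()"
```

```text
t 6.23 dock [-141.4   -1. ] z 36.4 F [-0.2 -4.6  3. ] j [-0.29  0.48  1.81 -0.    0.85 -0.21] w 0.0599
[[ 0.     0.997 -0.073]
 [-0.    -0.073 -0.997]
 [-1.     0.     0.   ]]
travel [ 0.0024 -0.001  -0.1014] rot [-0.001  0.    -0.   ]
box dock [-59.3   2.8] yaw 0.0 size [92.2 95.7]
```

>>> drive_tool --travel '[[0.001, 0, -0.008], [0.001, 0, -0.018], [0.001, 0, -0.03], [0.001, 0, -0.042], [0.001, 0, -0.054], [0.001, 0, -0.066], [0.001, 0, -0.078], [0.001, 0, -0.086], [0.001, 0, -0.092], [0.001, 0, -0.092]]' --rotation '[[0, 0, 0], [0, 0, 0], [0, 0, 0], [0, 0, 0], [0, 0, 0], [0, 0, 0], [0, 0, 0], [0, 0, 0], [0, 0, 0], [0, 0, 0]]'

```text
t: 7.12
tcp_pos: [0.5577, -0.0582, 0.0348]
tool_rot: [0.518, 0.482, -0.518, 0.481]
ft_force: [-0.4, 0.1, -0.8]
grip_width: 0.06
```

```bash
python3 -c "
from h import *
st(); go(60,0,34,90);box()
im=get_image('top')
for c in blobs(im,*ORANGE)[:3]:print(rect('top',c,.054))
cv2.imwrite('pics/d.png',cv2.resize(im[130:250,150:350],None,fx=4,fy=4)[:,:,::-1])"
```

```text
t 7.12 dock [-48.6  -0.5] z 34.8 F [-0.4  0.1 -0.8] j [-0.13  0.47  1.83  0.    0.84 -0.05] w 0.06
[[-0.001  0.997 -0.073]
 [ 0.002 -0.073 -0.997]
 [-1.    -0.001 -0.002]]
travel [ 0.001  -0.0006 -0.1086] rot [-0.001 -0.002  0.001]
box dock [45.1  3. ] yaw 0.0 size [69.1 95.9]
(array([561. ,  34.7]), array([70.5, 95.9]), 85.85)
```

View pics/d.png

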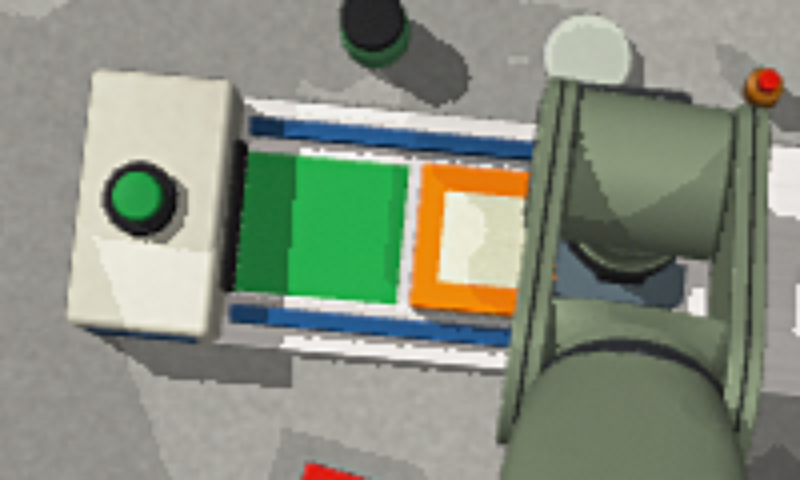

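The box is in the lane, square and 3 mm left of centre. Its front is about 80 mm past the mouth, with green still visible ahead. I keep pushing.

>>> drive_tool --travel '[[0.001, 0, -0.008], [0.001, 0, -0.018], [0.001, 0, -0.03], [0.001, 0, -0.042], [0.001, 0, -0.054], [0.001, 0, -0.066], [0.001, 0, -0.078], [0.001, 0, -0.086], [0.001, 0, -0.092], [0.001, 0, -0.096]]' --rotation '[[0, 0, 0], [0, 0, 0], [0, 0, 0], [0, 0, 0], [0, 0, 0], [0, 0, 0], [0, 0, 0], [0, 0, 0], [0, 0, 0], [0, 0, 0]]'

```text
t: 8.05
tcp_pos: [0.565, 0.0366, 0.034]
tool_rot: [-0.518, -0.482, 0.518, -0.481]
ft_force: [-0.7, -2.7, -0.7]
grip_width: 0.0603
```

```bash
python3 -c "
from h import *
st(); go(74,0,34,90);box()"
```

```text
t 8.05 dock [46.5 -0.9] z 34.0 F [-0.7 -2.7 -0.7] j [0.04 0.48 1.82 0.   0.84 0.12] w 0.0603
[[-0.     0.997 -0.073]
 [ 0.    -0.073 -0.997]
 [-1.    -0.    -0.   ]]
travel [ 0.     -0.0009 -0.0275] rot [-0.001 -0.     0.   ]
box dock [153.9   2.7] yaw 0.1 size [42.6 95.9]
```

>>> drive_tool --travel '[[0, 0, -0.006], [0, 0, -0.012], [0, 0, -0.017], [0, 0, -0.02], [0, 0, -0.022], [0, 0, -0.024], [0, 0, -0.025], [0, 0, -0.026], [0, 0, -0.026]]' --rotation '[[0, 0, 0], [0, 0, 0], [0, 0, 0], [0, 0, 0], [0, 0, 0], [0, 0, 0], [0, 0, 0], [0, 0, 0], [0, 0, 0]]'

```text
t: 8.85
tcp_pos: [0.567, 0.0616, 0.0341]
tool_rot: [0.518, 0.481, -0.518, 0.481]
ft_force: [-0.6, -0.2, -0.3]
grip_width: 0.0602
```

```bash
python3 -c "
from h import *
st();box()"
```

```text
t 8.85 dock [71.6 -1.1] z 34.1 F [-0.6 -0.2 -0.3] j [0.09 0.48 1.81 0.   0.85 0.16] w 0.0602
[[-0.     0.997 -0.074]
 [ 0.    -0.074 -0.997]
 [-1.    -0.    -0.   ]]
box dock [184.5   3.7] yaw 3.9 size [34.5 95.7]
```

>>> drive_tool --travel '[[0, 0, -0.001], [0, 0, -0.002], [0, 0, -0.003], [0, 0, -0.004], [0, 0, -0.004]]' --rotation '[[0, 0, 0], [0, 0, 0], [0, 0, 0], [0, 0, 0], [0, 0, 0]]'

```text
t: 9.32
tcp_pos: [0.5673, 0.0621, 0.0343]
tool_rot: [-0.516, -0.48, 0.519, -0.483]
ft_force: [-0.2, -12.7, -0.1]
grip_width: 0.0601
```

```bash
python3 -c "
from h import *
st()
im=get_image('side')
cv2.imwrite('pics/e.png',cv2.resize(im[120:270,220:370],None,fx=4,fy=4)[:,:,::-1])"
```

```text
t 9.32 dock [72.1 -1.4] z 34.3 F [ -0.2 -12.7  -0.1] j [ 0.09  0.48  1.81 -0.01  0.85  0.17] w 0.0601
[[-0.     0.997 -0.072]
 [-0.006 -0.072 -0.997]
 [-1.     0.     0.006]]
```

View pics/e.png

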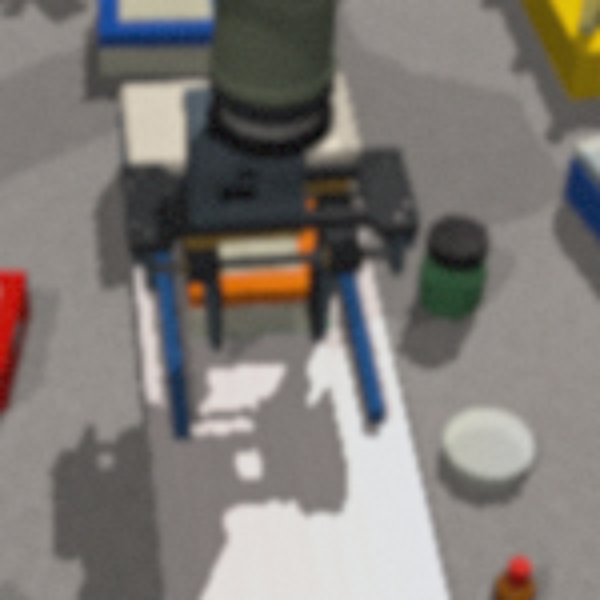

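A contact force of 12.7 N and a stalled TCP show the box against the stop, centred between the rails. I back off, lift and look.

>>> drive_tool --travel '[[0, 0, 0.008], [0, 0, 0.02], [0, 0, 0.03], [-0.03, 0, 0.03], [-0.06, 0, 0.03], [-0.1, 0, 0.05], [-0.12, 0, 0.09], [-0.12, 0, 0.12], [-0.12, 0, 0.15], [-0.12, 0, 0.15]]' --rotation '[[0, 0, 0], [0, 0, 0], [0, 0, 0], [0, 0, 0], [0, 0, 0], [0, 0, 0], [0, 0, 0], [0, 0, 0], [0, 0, 0], [0, 0, 0]]'

```text
t: 10.2
tcp_pos: [0.5561, -0.0891, 0.1551]
tool_rot: [0.519, 0.479, -0.519, 0.481]
ft_force: [-0.1, 0.9, -0.0]
grip_width: 0.0602
```

```bash
python3 -c "
from h import *
st();box();go(258,0,130,90);go(258,0,95,90)
im=get_image('top')
for c in blobs(im,*GREEN,30)[:5]: r=rect('top',c,.094);print(w2d(r[0]),r)
cv2.imwrite('pics/f.png',cv2.resize(im[130:250,150:350],None,fx=4,fy=4)[:,:,::-1])"
```

```text
t 10.2 dock [-79.6  -1.1] z 155.1 F [-0.1  0.9 -0. ] j [-0.18  0.34  1.68 -0.    1.11 -0.1 ] w 0.0602
[[ 0.002  0.997 -0.078]
 [-0.002 -0.078 -0.997]
 [-1.     0.002  0.002]]
box dock [145.    2.5] yaw 0.0 size [109.6  95.9]
travel [ 0.0246 -0.0029 -0.3352] rot [-0.006 -0.    -0.001]
travel [ 0.0596 -0.0029 -0.3352] rot [-0.006 -0.    -0.001]
[-688.2  103.9] (array([ 407.2, -688.6]), array([46.8, 64.9]), 17.19)
[257.6  -0.7] (array([580. , 247.2]), array([28.4, 30.8]), 1.11)
```

View pics/f.png

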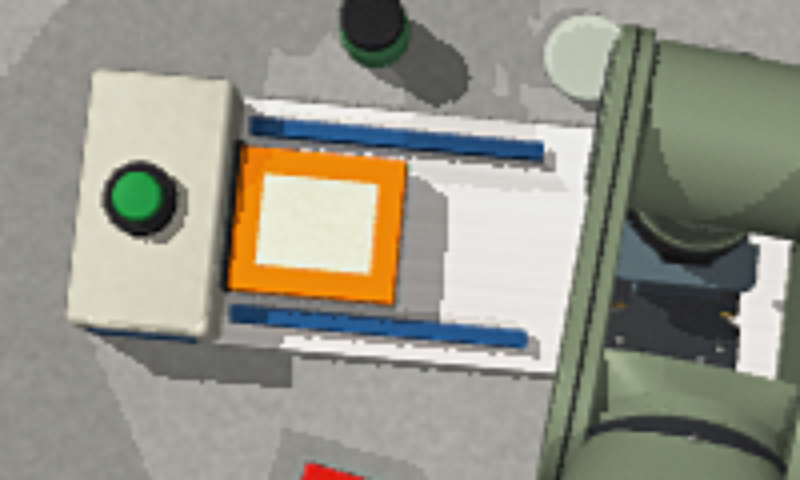

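The box is home: centre at dock x 145.0, yaw 0.0°, rails clear. Next I move above the button at (137,197) in the crop, with the fingers shut.

>>> drive_tool --travel '[[0, -0.003, -0.03], [0, -0.003, -0.07], [0, -0.003, -0.11], [0, -0.003, -0.15], [0, -0.003, -0.19], [0, -0.003, -0.23], [0, -0.003, -0.27], [0, -0.003, -0.31], [0.015, -0.003, -0.335], [0.03, -0.003, -0.335]]' --rotation '[[-0.006, 0, 0], [-0.006, 0, 0], [-0.006, 0, 0], [-0.006, 0, 0], [-0.006, 0, 0], [-0.006, 0, 0], [-0.006, 0, 0], [-0.006, 0, 0], [-0.006, 0, 0], [-0.006, 0, 0]]' --grip 0

```text
t: 11.13
tcp_pos: [0.578, 0.2573, 0.1242]
tool_rot: [0.517, 0.485, -0.514, 0.484]
ft_force: [0.1, -0.4, 0.4]
grip_width: 0.0004
```

```bash
python3 -c "
from h import *
st();go(258,-.5,97,90)"
```

```text
t 11.13 dock [267.6   2. ] z 124.2 F [ 0.1 -0.4  0.4] j [0.4  0.47 1.56 0.   1.11 0.46] w 0.0004
[[ 0.003  0.998 -0.062]
 [ 0.004 -0.062 -0.998]
 [-1.     0.002 -0.004]]
travel [0.0271 0.0024 0.0097] rot [ 0.01  -0.004 -0.002]
```

>>> drive_tool --travel '[[0, 0, 0], [0, 0, 0], [0, 0, 0]]' --rotation '[[0, 0, 0], [0, 0, 0], [0, 0, 0]]'

```text
t: 11.38
tcp_pos: [0.5779, 0.2502, 0.1246]
tool_rot: [0.517, 0.483, -0.517, 0.483]
ft_force: [-0.3, -0.3, 0.2]
grip_width: 0.0002
```

```bash
python3 -c "
from h import *
st();go(258,-.5,97,90)"
```

```text
t 11.38 dock [260.5   1.6] z 124.6 F [-0.3 -0.3  0.2] j [0.39 0.47 1.56 0.   1.11 0.46] w 0.0002
[[ 0.     0.998 -0.068]
 [ 0.    -0.068 -0.998]
 [-1.     0.    -0.   ]]
travel [0.0276 0.0021 0.0025] rot [ 0.005 -0.    -0.   ]
```

>>> drive_tool --travel '[[0.01, 0.002, 0.0025], [0.022, 0.002, 0.0025], [0.028, 0.002, 0.0025], [0.031, 0.002, 0.0025], [0.033, 0.002, 0.0025], [0.035, 0.002, 0.0025], [0.036, 0.002, 0.0025], [0.036, 0.002, 0.0025], [0.036, 0.002, 0.0025]]' --rotation '[[0.005, 0, 0], [0.005, 0, 0], [0.005, 0, 0], [0.005, 0, 0], [0.005, 0, 0], [0.005, 0, 0], [0.005, 0, 0], [0.005, 0, 0], [0.005, 0, 0]]'

```text
t: 12.13
tcp_pos: [0.5801, 0.2473, 0.0888]
tool_rot: [0.518, 0.481, -0.518, 0.482]
ft_force: [-0.9, -3.7, 4.0]
grip_width: -0.0001
```

```bash
python3 -c "
from h import *
st()"
```

```text
t 12.13 dock [257.7  -0.7] z 88.8 F [-0.9 -3.7  4. ] j [ 0.38  0.5   1.61 -0.    1.03  0.46] w -0.0001
[[ 0.001  0.997 -0.073]
 [-0.    -0.073 -0.997]
 [-1.     0.001  0.   ]]
```

>>> drive_tool --travel '[[0.001, 0, 0], [0.0015, 0, 0], [0.002, 0, 0], [0.002, 0, 0], [0.002, 0, 0]]' --rotation '[[0, 0, 0], [0, 0, 0], [0, 0, 0], [0, 0, 0], [0, 0, 0]]'

```text
t: 12.55
tcp_pos: [0.5802, 0.2475, 0.0882]
tool_rot: [0.518, 0.481, -0.517, 0.482]
ft_force: [-3.5, -4.2, 13.2]
grip_width: 0.0007
```

The button has bottomed: 13 N, z 88.2, which is 6 mm of travel. I release it and move clear upward.

>>> drive_tool --travel '[[-0.01, 0, 0], [-0.04, 0, 0], [-0.08, 0, 0], [-0.11, 0, 0], [-0.13, 0, 0], [-0.13, 0, 0], [-0.13, 0, 0], [-0.13, 0, 0]]' --rotation '[[0, 0, 0], [0, 0, 0], [0, 0, 0], [0, 0, 0], [0, 0, 0], [0, 0, 0], [0, 0, 0], [0, 0, 0]]'

```text
t: 13.22
tcp_pos: [0.5793, 0.2478, 0.2148]
tool_rot: [-0.517, -0.482, 0.518, -0.481]
ft_force: [-0.3, -0.2, -0.5]
grip_width: 0.0008
```

```bash
python3 -c "
from h import *
st();box()
for c in blobs(get_image('side'),*ORANGE)[:1]: r=rect('side',c,.054); print(w2d(r[0]),r)"
```

```text
t 13.22 dock [2.582e+02 1.000e-01] z 214.8 F [-0.3 -0.2 -0.5] j [0.39 0.41 1.43 0.   1.31 0.46] w 0.0008
[[-0.002  0.997 -0.073]
 [ 0.    -0.073 -0.997]
 [-1.    -0.002  0.   ]]
box dock [145.    2.5] yaw 0.0 size [109.6  95.9]
[138.1  -0.4] (array([571.1, 128. ]), array([118.4,  97.4]), 85.6)
```

```bash
python3 -c "
from bench import *
print(finish_job())"
```

```text
the job is handed in; nothing more can be done
None
```

The slide box is home against the end stop and the load button has been pressed. The arm is clear, and I handed the job in at about 13 s of the 54 s allowed.

I first squared and centred the box with a two-finger push from the side. Then I pushed it down the lane from behind with the fingertips above rail height. Contact with the end stop showed as about 13 N and a stalled arm. After that I backed off, shut the fingers and pressed the button to the bottom of its travel (13 N, about 6 mm down).

- **Box:** the last top view put its centre at dock x 145.0 mm, 2.5 mm left of the lane's centre, with 0.0° of yaw. The same reading came before and after the button press.
- **Side view:** this put the box at dock x 138 mm. I set that aside because this view also counts the lid's orange front edge, and it read about 7 mm short in the same way at the start.
- **Yaw reading:** one mid-push top view showed 3.9°, taken while the gripper hid part of the lid. It did not recur once the view was clear.
- **Clearance:** the wrist force was near zero at the end, with the fingertips about 215 mm above the bench.
- **Not measured:** I did not check the button's release separately. I also did not measure the positions of the other objects at the end. The jar looked undisturbed in the view after the push, and no move was made near the others.

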